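# Load the film reel on the plate sealer's feeder

## Robot

A 6-joint arm with a two-finger parallel gripper is mounted at the origin on the work surface. World frame = base frame: x ahead of the robot, y to its left, z up, the work surface at z = 0. Lengths are in mm, angles in rad, forces in N, time in s.
With the tool pointing down it reaches from about 275 to 750 mm from the base axis. Payload 10.2 kg.
Tool frame: the origin (TCP) lies at the very end of the fingers, on their centre line; the grasp point (between the pads) lies 19 mm behind it; x points along the fingers, y is the direction in which the jaws open and shut, and the axes are right-handed (so a half turn about x gives the same grasp; the last joint's range is limited). The gripper opens to 85 mm and grips with 20 to 120 N. Pads are 22 mm wide; open, the fingers measure 114 mm over their backs; the gripper's body (76 mm by 85 mm) begins 54 mm behind the grasp point. The pads swing forward as they close: fully open they stand 13 mm farther back than shut.
Start: joints at [0.998, 0.313, 1.498, -0, 1.331, -0.223], TCP at [179.935, 493.208, 196.794] pointing down, gripper open.
Joint ranges: [-2.94, 2.94], [-0.97, 2.17], [0.19, 2.56], [-1.23, 4.37], [0.02, 3.11], [-2.88, 2.88]. Speed limits (rad/s): [2.39, 2.39, 3.01, 3.14, 3.14, 3.14].

## Interface

Orientations are given as a unit quaternion [w, x, y, z].
In Python, from rig import ctrl, viewer, finish_job gives the robot as it stands.
- The arm moves only by the tool carry_out, never from a script. Its argument "targets" is a list of rows, each an object of numbers: "x", "y", "z": the shift along the world's x, y, z in m; "ax", "ay", "az": the turn, a rotation vector about the world's x, y, z in rad; "hand": the opening, from -1 (shut) to 1 (fully open). A call has 1 to 5 rows; each row is the pose to reach, as a shift and turn from the pose commanded when the call began; what a row does not reach only later rows make up. A row lasts 1/8 s, in which the tool goes at most 62.5 mm and 10.7 degrees, less where a joint would pass 70% of its speed; a pose out of reach is approached as far as the arm can. A call with a gripper value outside its range is refused whole. The fingers move at their own pace and stop on an object; "grip_force" is the grip in N (left out, the last holds). Time passes only in rows, so rows that repeat a pose let the fingers close. It gives the time, the measured TCP pose, the force and the opening at its end, in the units of the state.
- ctrl.sense(): the state, without advancing time (a new reading comes with each control period).
- viewer.capture(name): name is "side" or "top" or "wrist"; returns the picture (420x560x3 uint8, blue, green, red); there is no depth.
- viewer.camera_info(name): a dict with "fx", "fy", "cx", "cy" (pixels), "R" (3x3) and "t" (3): a world point X has camera coordinates R X + t. Camera axes: x right, y down, z forward; pixel columns grow to the right and rows downward; lengths in mm; the calibration is good to about 2 mm. A picture is of the moment at which its call begins: read the wrist's pose just before it. camera_info takes no time and is no camera call; for the wrist camera it gives the pose at the moment of the call.
- finish_job(): hands the job in, once; it reports no verdict.
The state is a dict: "time_s": time; "joints": joint angles; "dq": joint speeds; "tau": joint torques, N m; "eef_pos": TCP position; "ee_rot": TCP orientation; "force": force on the tool from outside, world axes, zero at the start; "wrist_torque": the same for the moment, N m; "grip_width": opening from 0.0 (shut) to 1.0 (fully open).
Only numpy, scipy, OpenCV 4.12 (cv2) and the standard library are available. Lean on these libraries where they do the work, as an engineer would, in place of code of your own. Each camera call takes 0.05 s, during which the arm holds its last target. There are 200 camera calls.

## Task

Draw the taller of the two film reels off its slanted storage pin and mount it, neck up, on the upright spindle of the film feeder. Turn it until the slots in its underside drop over the two drive dogs and it sits fully down, flush on the drive plate, then let go of it. Lower it all the way in hand rather than dropping it, do not ram it down, leave the shorter reel on its pin, and do not knock over or shove anything else on the bench.

Things in the scene. Friction and masses are not known exactly. Their poses are not given: they have to be found in the camera images.
- tall_reel: The reel to load: grey plastic spool with white film, 106 mm high, 84 mm across its flanges (film 70 mm), 175 to 350 g, centre of mass about 48 mm up. Origin at the centre of its underside, z along its axis towards the neck. A hexagonal bore 22 mm across flats runs right through. It starts threaded on the slanted pin of stand_a, axis 30 degrees from vertical, top leaning to the stand's -x.
- neck (a point): Middle of the tall reel's hexagonal neck, 86 mm above its underside on its axis, axes as the reel's. The neck is 34 mm across flats, spans 66 to 106 mm above the underside (a flange lies right below it) and has flats facing the reel's +y, -y and every 60 degrees. Grip it by two opposite flats.
- slots (a point): On the tall reel's axis 10 mm above its underside, the roof of its slots. The lowest 10 mm are six radial lands, 18 mm wide, 40 mm out from the axis, along the reel's x axis and every 60 degrees; between them lie six open slots, along its y axis and every 60 degrees.
- short_reel: The other reel, to be left alone: same materials, build and width as the tall one but 78 mm high over all (neck 38 to 78 mm). It starts on the pin of stand_b at the same slant. Origin at the centre of its underside, z along its axis towards the neck.
- stand_a: Fixed white stand, foot 116 x 100 mm, origin at the foot's centre on the bench. A slanted plate, its centre 46 mm up, carries a round steel pin 18 mm thick and 40 mm long, square to it, leaning 30 degrees from vertical to the stand's own -x, roughly towards the robot. The reel comes off only along the pin.
- stand_b: A second stand like stand_a, holding the short reel. The places of the two stands and the feeder are interchanged from run to run.
- feeder: Fixed film feeder: white base 170 x 150 x 40 mm, origin on the bench under its vertical spindle. Around the spindle lies a drive plate 92 mm across, top 44 mm above the bench, held by a stiff brake: it does not turn under a light touch. A grey bar on its +x side, 65 to 89 mm from the spindle's axis, rises to 90 mm above the bench.
- seat (a point): Centre of the drive plate's top, where the seated reel's origin comes to lie; z up. Two opposite dogs (10 mm radially, 6 mm wide, 8 mm high, 33 mm from the axis) stand on the plate on a line that differs each run and is not measured. Slots off the dogs: the reel rides 8 mm high; turned (60 degrees at most) to within about 7 degrees of them, it drops home.
- spindle_tip (a point): Top of the feeder's steel spindle, 70 mm above the drive plate. The spindle is 18 mm thick; its top 10 mm taper to 8 mm.
- medium_bottle: Clear round bottle with a white cap, 72 mm across, 160 mm high, behind the task's things; origin under its centre. Bystander.
- jar: Glass jar, 58 mm across, 85 mm high, in front; origin under its centre. Bystander.
- trough: Open white reagent trough 60 x 130 x 45 mm, behind; origin under its centre. Bystander.
- microplate: Clear covered microplate 86 x 128 x 30 mm, behind; origin under its centre. Bystander.
- beaker: White plastic cup 56 mm across, 70 mm high, in front; origin under its centre. Bystander.
- cap: Blue screw cap 48 mm across, 22 mm high, behind; origin under its centre. Bystander.

How it is judged (in metres and radians):
At the end, for the whole second after the job is handed in: The tall reel sits on the spindle, neck up, within 3 degrees of upright, its underside within 3 mm of the drive plate (riding on the dogs it would stand 8 mm high) and within 4 mm of centre, at rest and released; the short reel is still on its pin within 15 mm of where it was (horizontal distance between tall_reel and seat below 0.004 m and z of tall_reel in the frame of seat between -0.003 and 0.003 m and angle between tall_reel's own z axis and vertical below 0.05 rad and linear speed of tall_reel below 0.02 m/s and distance of short_reel from where it was at the start of the episode below 0.015 m); the robot touches nothing.
It fails at once if the tall reel is dropped onto the feeder (faster than 0.5 m/s on the spindle: a fall of over about 13 mm) (horizontal distance between tall_reel and seat below 0.01 m and z of tall_reel in the frame of seat below 0.065 m and linear speed of tall_reel above 0.5 m/s).
It fails at once if the tall reel is rammed onto the feeder (more than 150 N) (contact force between tall_reel and feeder above 150 N).
It fails at once if the short reel is moved by more than 20 mm (distance of short_reel from where it was at the start of the episode above 0.02 m).
It fails at once if something else on the bench is shoved by more than 40 mm (distance of any of medium_bottle, jar, trough, microplate, beaker, cap from where it was at the start of the episode above 0.04 m).
It fails at once if the bottle, jar or beaker is knocked over (angle between any of medium_bottle, jar, beaker's own z axis and vertical above 0.5 rad).
It also fails if it takes over 58 s, if anything falls off the work surface, if the arm or the gripper's body presses on something with over 40 N, if the wrist force passes 120 N, or if a joint passes its speed limit or range.

## Working session

There is one attempt and no reset: what is moved stays moved. The work goes in short steps, Python scripts to look and compute and a tool call to move; the robot and the scene stay as the last step left them, time stands still between calls to the robot, and variables do not carry over. Pictures are saved under pics/ and viewed, about 8 in all and at most 12, crops included, and the job is handed in when it is done.

Besides the shell and the picture viewer there is one more tool, called after ">>>" as name(argument=value, ...) on one line, values as JSON. carry_out: Moves the arm, as the interface text tells. Its arguments: {"type":"object","properties":{"targets":{"type":"array"},"grip_force":{"type":"number"}},"required":["targets"]}

```bash
mkdir -p pics; ls
python3 - <<'E'
from rig import ctrl, viewer
import cv2,numpy as np
for n in ("top","side"):
    cv2.imwrite(f"pics/{n}0.png",viewer.capture(n)); c=viewer.camera_info(n)
    print(n,{k:np.round(v,3).tolist() for k,v in c.items()})
print(ctrl.sense())
E
```

```text
pics
top {'fx': 379.013, 'fy': 379.013, 'cx': 280.728, 'cy': 208.967, 'R': [[-0.013, -1.0, -0.006], [-0.998, 0.013, -0.056], [0.056, 0.005, -0.998]], 't': [25.025, 557.481, 932.554]}
side {'fx': 444.427, 'fy': 444.427, 'cx': 281.085, 'cy': 205.213, 'R': [[0.977, -0.212, -0.002], [-0.131, -0.599, -0.79], [0.166, 0.772, -0.613]], 't': [-553.666, 163.217, 1001.001]}
{'time_s': 0.1, 'joints': array([ 9.97597063e-01,  3.13395082e-01,  1.49835240e+00,  3.11790083e-05,
        1.33099812e+00, -2.23418197e-01]), 'dq': array([ 0.00039218, -0.00220307, -0.00255621, -0.0016463 ,  0.00077975,
       -0.00142946]), 'tau': array([ 3.09485360e-03, -4.12901688e+01, -2.60141426e+01, -1.03117095e-04,
        3.06428934e-03,  7.76522825e-06]), 'eef_pos': array([179.77911959, 492.97921939, 196.2950739 ]), 'ee_rot': array([ 0.69615174,  0.12266782,  0.69648769, -0.12341095]), 'force': array([-0.71665911, -0.69044006, -0.6798967 ]), 'wrist_torque': array([-0.02445943,  0.02868602,  0.03965429]), 'grip_width': 0.9983932656609259}
```

View pics/top0.png

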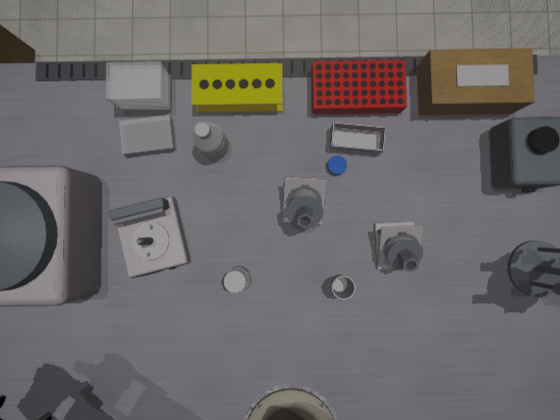

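View pics/side0.png

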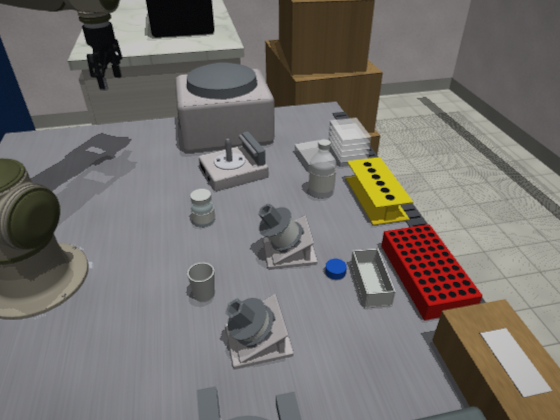

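The top view shows the feeder at px (150,240) and reels on stands at (303,200) and (405,245). The side view shows them at (280,225) and (250,320). I can't tell which reel is taller yet, so I'll zoom in.

Run:
```python
import cv2,numpy as np
t=cv2.imread("pics/top0.png");s=cv2.imread("pics/side0.png")
z=lambda i,x,y,w,h,X,Y:cv2.resize(i[y:y+h,x:x+w],(X,Y),interpolation=cv2.INTER_CUBIC)
a=np.hstack([z(t,265,165,80,60,400,300),z(t,365,210,80,60,400,300)])
b=np.hstack([z(s,245,190,80,80,300,300),z(s,215,280,80,80,300,300),z(t,105,185,90,100,200,300)])
b=cv2.copyMakeBorder(b,0,0,0,0,0)
cv2.imwrite("pics/z0.png",np.vstack([a,b]))
```

```text
(no output)
```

View pics/z0.png

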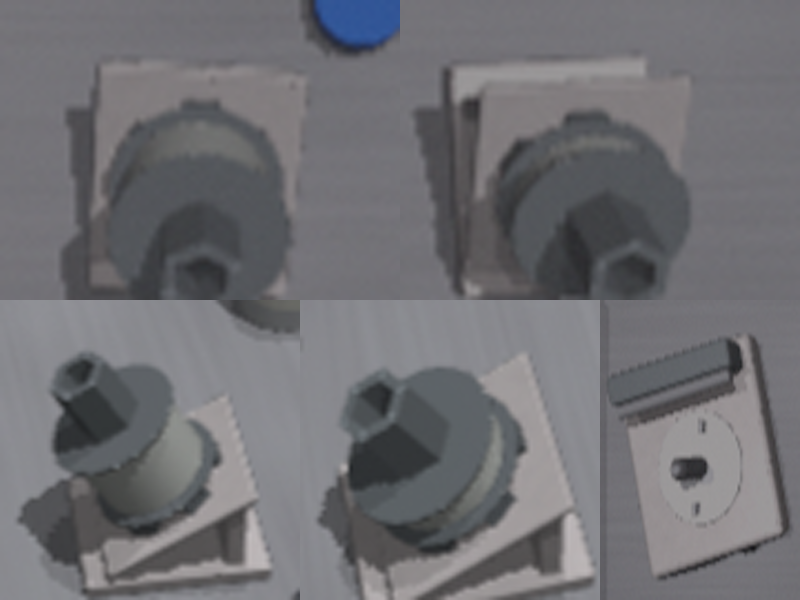

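The tall reel (long white film section) is the one at top px (303,200). Its neck mouth is near top px (305,220) and side px (266,210). The feeder's dogs show faintly at top px (149,227) and (149,255).

```bash
cat > h.py <<'E'
import numpy as np,cv2
from rig import ctrl,viewer
from scipy.spatial.transform import Rotation as Ro
def rot(q): return Ro.from_quat(np.r_[q[1:],q[0]])
def ray(c,u,v):
    R=np.array(c["R"]);t=np.array(c["t"])
    d=R.T@np.array([(u-c["cx"])/c["fx"],(v-c["cy"])/c["fy"],1.]); return -R.T@t,d/np.linalg.norm(d)
def onz(c,u,v,z):
    o,d=ray(c,u,v); return o+d*(z-o[2])/d[2]
def tri(*obs):
    A=np.zeros((3,3));b=np.zeros(3)
    for c,u,v in obs:
        o,d=ray(c,u,v);P=np.eye(3)-np.outer(d,d);A+=P;b+=P@o
    X=np.linalg.solve(A,b)
    return X,[float(np.linalg.norm((np.eye(3)-np.outer(d,d))@(X-o))) for o,d in (ray(*k) for k in obs)]
def proj(c,X):
    p=np.array(c["R"])@X+np.array(c["t"]);return c["fx"]*p[0]/p[2]+c["cx"],c["fy"]*p[1]/p[2]+c["cy"]
E
python3 - <<'E'
from h import *
np.set_printoptions(precision=3,suppress=True)
T,S,W=[viewer.camera_info(n) for n in("top","side","wrist")]
print("neckmouth",tri((T,305,219.5),(S,266,210.5)))
print("short",tri((T,410.5,264.5),(S,235,309)))
print("feeder dogs",onz(T,105+103/2.22,185+127/3,52),onz(T,105+97/2.22,185+210/3,52))
for uv in [(284,177.5),(326,180),(283,222)]: print("foot",onz(T,*uv,3))
s=ctrl.sense();R=rot(s["ee_rot"]).as_matrix();print("tool R",R)
Rc=np.array(W["R"]);cp=-Rc.T@np.array(W["t"]);print("cam in tool",R.T@(cp-s["eef_pos"]),"axes",R.T@Rc.T, W["fx"],W["cx"],W["cy"])
E
```

```text
neckmouth (array([526.228, -35.619, 131.448]), [1.1800797305083734, 1.1800797305084023])
short (array([ 423.86 , -271.621,  106.658]), [0.40251829270605566, 0.4025182927060853])
feeder dogs [515.6  329.11  52.  ] [449.485 335.176  52.   ]
foot [638.662   8.43    3.   ]
foot [630.791 -98.363   3.   ]
foot [525.371  12.478   3.   ]
tool R [[-0.001  0.343  0.939]
 [-0.001  0.939 -0.343]
 [-1.    -0.001 -0.   ]]
cam in tool [-177.89     0.46   -77.671] axes [[-0.001 -0.307  0.952]
 [ 1.     0.001  0.001]
 [-0.001  0.952  0.307]] 292.2829369337787 282.0890489623533 208.966277654895
```

>>> carry_out(targets=[{"x": 0.03,"y": -0.05},{"x": 0.06,"y": -0.1},{"x": 0.11,"y": -0.13},{"x": 0.17,"y": -0.15},{"x": 0.23,"y": -0.15}])

```text
invalid input at $.targets[0]: expected keys x, y, z, ax, ay, az, hand
```

```bash
cat > shot.py <<'E'
import sys,json
from h import *
s=ctrl.sense();c=viewer.camera_info("wrist");im=viewer.capture("wrist");n=sys.argv[1]
cv2.imwrite(f"pics/{n}.png",im);json.dump({k:np.array(v).tolist() for k,v in c.items()},open(f"pics/{n}.json","w"))
print(s["time_s"],s["eef_pos"].round(1),s["ee_rot"].round(4),s["joints"].round(3),s["force"].round(1),s["grip_width"])
E
python3 shot.py w1
```

```text
0.1 [179.8 493.  196.3] [ 0.6962  0.1227  0.6965 -0.1234] [ 0.998  0.313  1.498  0.     1.331 -0.223] [-0.7 -0.7 -0.7] 0.9983932656609259
```

View pics/w1.png

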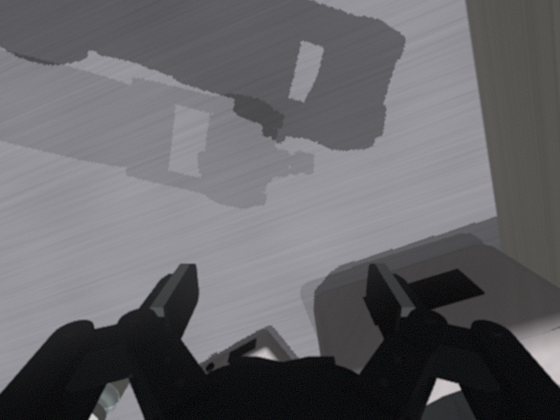

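That call was refused because every key is needed, and the picture only shows the start view. The fingers fill rows 265 and below, so I want targets above row 250.

>>> carry_out(targets=[{"x": 0.03,"y": -0.05,"z": 0.01,"ax": 0,"ay": 0,"az": 0,"hand": 1},{"x": 0.07,"y": -0.1,"z": 0.02,"ax": 0,"ay": 0,"az": 0,"hand": 1},{"x": 0.13,"y": -0.13,"z": 0.03,"ax": 0,"ay": 0,"az": 0,"hand": 1},{"x": 0.19,"y": -0.15,"z": 0.03,"ax": 0,"ay": 0,"az": 0,"hand": 1},{"x": 0.25,"y": -0.15,"z": 0.03,"ax": 0,"ay": 0,"az": 0,"hand": 1}])

```text
time_s: 0.78
eef_pos: [426.8, 342.1, 227.3]
ee_rot: [0.696, 0.124, 0.696, -0.123]
force: [-0.4, 1.0, 0.4]
grip_width: 1.001
```

>>> carry_out(targets=[{"x": 0.02,"y": 0,"z": 0,"ax": 0,"ay": 0,"az": 0,"hand": 1},{"x": 0.02,"y": 0,"z": 0,"ax": 0,"ay": 0,"az": 0,"hand": 1}])

```text
time_s: 1.02
eef_pos: [445.5, 343.0, 225.9]
ee_rot: [0.696, 0.123, 0.697, -0.124]
force: [0.1, 0.1, 0.6]
grip_width: 1.002
```

```bash
python3 shot.py w2
```

```text
1.025 [445.5 343.  225.9] [ 0.6958  0.1232  0.6966 -0.1238] [ 0.448  0.378  1.331 -0.     1.434 -0.772] [0.1 0.1 0.6] 1.002141056608887
```

View pics/w2.png

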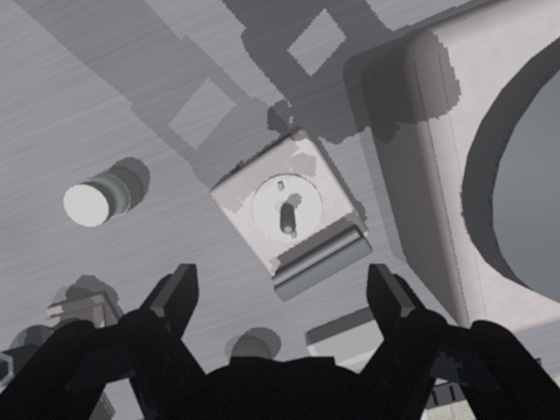

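Plate centre shows near px (287,208), one dog near (281,184) and the other near (293,233) beside the spindle tip. Next I'll move over the tall reel to look down its axis.

>>> carry_out(targets=[{"x": 0.01,"y": -0.06,"z": 0,"ax": -0.004,"ay": -0.04,"az": 0.06,"hand": 1},{"x": 0.02,"y": -0.12,"z": 0,"ax": -0.01,"ay": -0.08,"az": 0.13,"hand": 1},{"x": 0.03,"y": -0.18,"z": 0,"ax": -0.02,"ay": -0.12,"az": 0.2,"hand": 1},{"x": 0.04,"y": -0.24,"z": 0,"ax": -0.03,"ay": -0.17,"az": 0.28,"hand": 1},{"x": 0.05,"y": -0.3,"z": -0.01,"ax": -0.037,"ay": -0.21,"az": 0.35,"hand": 1}])

```text
time_s: 1.7
eef_pos: [494.2, 42.7, 217.7]
ee_rot: [0.779, -0.002, 0.627, 0.002]
force: [1.4, 0.0, 0.1]
grip_width: 1.0
```

>>> carry_out(targets=[{"x": 0.01,"y": -0.05,"z": -0.01,"ax": 0,"ay": 0,"az": 0,"hand": 1},{"x": 0.013,"y": -0.079,"z": -0.02,"ax": 0,"ay": 0,"az": 0,"hand": 1},{"x": 0.013,"y": -0.079,"z": -0.02,"ax": 0,"ay": 0,"az": 0,"hand": 1},{"x": 0.013,"y": -0.079,"z": -0.02,"ax": 0,"ay": 0,"az": 0,"hand": 1}])

```text
time_s: 2.2
eef_pos: [507.5, -34.4, 197.3]
ee_rot: [0.778, -0.001, 0.628, 0.001]
force: [0.6, -0.3, 0.8]
grip_width: 1.0
```

```bash
python3 shot.py w3
python3 - <<'E'
import cv2,numpy as np
a=cv2.imread("pics/w3.png");b=cv2.imread("pics/w2.png")
z=lambda i,x,y,w,h,X,Y:cv2.resize(i[y:y+h,x:x+w],(X,Y),interpolation=cv2.INTER_CUBIC)
cv2.imwrite("pics/z3.png",np.hstack([z(a,180,60,200,300,400,600),z(b,240,160,100,100,400,600)[:, :]]))
E
```

```text
2.2 [507.5 -34.4 197.3] [ 0.7782 -0.0008  0.628   0.001 ] [-0.34   0.147  1.725  0.081  1.071 -1.945] [ 0.6 -0.3  0.8] 1.0003502290932789
```

View pics/z3.png

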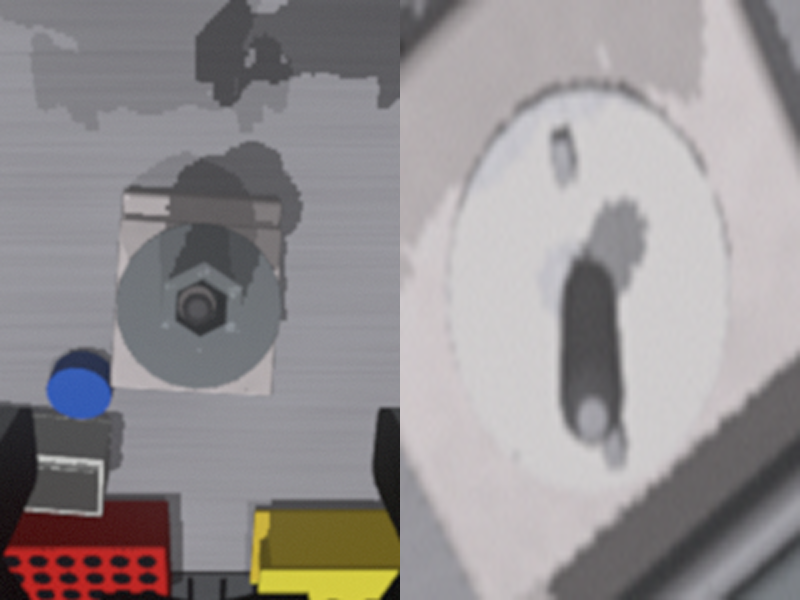

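The reel is seen almost along its axis: bore centre near px (280.5,213.6), flange centre near (279.8,212.5), and hex vertices at image top and bottom, so two flats face world ±y. In the feeder crop the dog tops are near w2 px (281.5,187.5) and (293.7,235).

Run:
```python
from h import *
import json
np.set_printoptions(precision=2,suppress=True)
c2,c3=[json.load(open(f"pics/{n}.json")) for n in("w2","w3")]
T,S=viewer.camera_info("top"),viewer.camera_info("side")
# feeder plate: bright blob
im=cv2.imread("pics/w2.png");g=im.min(2)
e=cv2.fitEllipse
for th in (195,205,212):
    m=(g>th).astype(np.uint8)
    k=[q for q in cv2.findContours(m,0,1)[0] if cv2.pointPolygonTest(q,(275,212),False)>=0]
    if k:
        h=cv2.convexHull(k[0]);p=cv2.fitEllipse(h);print(th,p,"seat",onz(c2,*p[0],44))
ctr=onz(c2,287.5,207.5,44);d1=onz(c2,281.5,187.5,52);d2=onz(c2,293.75,235,52)
print("ctr",ctr,"d1",d1,"d2",d2,"mid",(d1+d2)/2,"ang",[float(np.degrees(np.arctan2(v[1],v[0]))) for v in (d2-d1,ctr-d1)],np.linalg.norm((ctr-d1)[:2]))
print("tip",onz(c2,288.2,229.5,114))
# reel
im=cv2.imread("pics/w3.png");g=cv2.cvtColor(im,cv2.COLOR_BGR2GRAY)
X,r=tri((c3,280.5,213.6),(T,305,219.5),(S,266,210.5));print("mouth tri",X,r)
C=np.array(c3["R"]);print("depth",C[2]@X+c3["t"][2])
o,d=ray(c3,280.5,213.6);zc=C[2]@d
M=o+d*257/zc;o,d=ray(c3,279.8,212.5);F=o+d*297/(C[2]@d);a=M-F;print("M257",M,"axis",a/np.linalg.norm(a))
patch=g[185:245,250:312];print(np.unique(patch//10*10,return_counts=True))
for th in (45,55,65,75):
    m=(patch<th).astype(np.uint8)
    for q in cv2.findContours(m,0,1)[0]:
        if cv2.contourArea(q)>150:
            h=cv2.convexHull(q);(x,y),_=cv2.minEnclosingCircle(h);print(th,cv2.contourArea(h),cv2.boundingRect(h),x+250,y+185)
hsv=cv2.cvtColor(im,cv2.COLOR_BGR2HSV)
```

```text
195 ((280.0295715332031, 190.4835662841797), (104.08464813232422, 119.79856872558594), 78.34088134765625) seat [457.56 336.31  44.  ]
ctr [482.1  337.56  44.  ] d1 [452.74 340.08  52.  ] d2 [517.8  333.24  52.  ] mid [485.27 336.66  52.  ] ang [-6.001922951594692, -4.9068752923182775] 29.462882832594943
tip [484.27 336.3  114.  ]
mouth tri [526.61 -35.66 132.22] [1.0010229575689933, 0.7747488742272348, 1.6960170991170975]
depth 258.63772086813617
M257 [526.6  -35.42 134.11] axis [-0.49  0.02  0.87]
(array([ 40,  50,  60,  70,  80,  90, 100, 110, 120, 130, 140, 150, 160,
       170], dtype=uint8), array([   1,  135,  147,  344,  352,  123,  206, 2173,  161,   41,   17,
          2,    6,   12]))
75 440.5 (18, 15, 25, 28) 280.1302242279053 213.50964546203613
75 311.0 (18, 0, 29, 14) 282.21656036376953 193.96815299987793
```

>>> carry_out(targets=[{"x": 0,"y": 0,"z": -0.01,"ax": -0.003,"ay": -0.15,"az": -0.022,"hand": 1},{"x": 0,"y": 0,"z": -0.02,"ax": -0.007,"ay": -0.314,"az": -0.045,"hand": 1},{"x": 0,"y": 0,"z": -0.031,"ax": -0.007,"ay": -0.314,"az": -0.045,"hand": 1},{"x": 0,"y": 0,"z": -0.031,"ax": -0.007,"ay": -0.314,"az": -0.045,"hand": 1}])

```text
time_s: 2.75
eef_pos: [508.3, -35.0, 166.1]
ee_rot: [0.866, 0.01, 0.499, -0.018]
force: [1.1, 0.2, 0.7]
grip_width: 0.994
```

```bash
python3 shot.py w4
python3 - <<'E'
from h import *
s=ctrl.sense();np.set_printoptions(precision=3,suppress=True);print(rot(s["ee_rot"]).as_matrix())
E
```

```text
2.75 [508.3 -35.  166.1] [ 0.8663  0.0105  0.4991 -0.0184] [-0.404  0.032  2.034  0.318  0.603 -2.152] [1.1 0.2 0.7] 0.9943749976632683
[[ 0.502  0.043  0.864]
 [-0.022  0.999 -0.036]
 [-0.865 -0.001  0.502]]
```

View pics/w4.png

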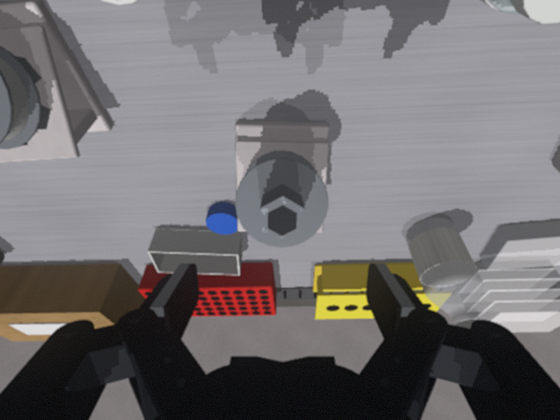

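The mouth is at px (283,219), midway between the finger tips (columns 185 and 378), and the hex flats face the jaws.

Run:
```python
from h import *
import json
np.set_printoptions(precision=2,suppress=True)
c3,c4=[json.load(open(f"pics/{n}.json")) for n in("w3","w4")]
g=cv2.cvtColor(cv2.imread("pics/w4.png"),cv2.COLOR_BGR2GRAY)[195:245,255:312]
for th in (60,70,80):
  for q in cv2.findContours((g<th).astype(np.uint8),0,1)[0]:
    if cv2.contourArea(q)>150: h=cv2.convexHull(q);print(th,cv2.boundingRect(h),cv2.contourArea(h),(h.reshape(-1,2)+[255,195]).tolist())
T,S=viewer.camera_info("top"),viewer.camera_info("side")
X,r=tri((c3,280.5,213.6),(c4,283,219.5),(T,305,219.5),(S,266,210.5));print(X,r)
s=ctrl.sense();R=rot(s["ee_rot"]).as_matrix();print("mouth in tool",R.T@(X-s["eef_pos"]))
```

```text
60 (14, 12, 27, 27) 529.5 [[284, 207], [286, 208], [291, 211], [294, 213], [295, 220], [294, 227], [293, 228], [283, 233], [280, 233], [274, 230], [269, 227], [269, 214], [271, 212], [281, 207]]
70 (14, 11, 27, 29) 567.5 [[283, 206], [285, 207], [295, 213], [295, 227], [294, 228], [282, 234], [280, 234], [271, 229], [269, 227], [269, 213], [270, 212], [282, 206]]
80 (13, 11, 28, 29) 600.5 [[284, 206], [291, 210], [294, 212], [295, 213], [295, 227], [293, 229], [283, 234], [280, 234], [278, 233], [269, 228], [268, 227], [268, 216], [269, 212], [281, 206]]
80 (6, 0, 43, 12) 450.0 [[301, 195], [303, 201], [303, 206], [261, 206], [261, 203], [262, 197], [263, 195]]
[526.72 -35.52 133.11] [0.43020583966622633, 1.384278905476119, 0.654622107987864, 2.202979194053747]
mouth in tool [38.03  0.62 -1.41]
```

>>> carry_out(targets=[{"x": 0.009,"y": 0,"z": -0.016,"ax": 0,"ay": 0,"az": 0,"hand": 1},{"x": 0.018,"y": 0,"z": -0.032,"ax": 0,"ay": 0,"az": 0,"hand": 1},{"x": 0.027,"y": -0.001,"z": -0.048,"ax": 0,"ay": 0,"az": 0,"hand": 1},{"x": 0.0358,"y": -0.001,"z": -0.0636,"ax": 0,"ay": 0,"az": 0,"hand": 1},{"x": 0.0358,"y": -0.001,"z": -0.0636,"ax": 0,"ay": 0,"az": 0,"hand": 1}])

```text
time_s: 3.42
eef_pos: [544.5, -36.3, 101.9]
ee_rot: [0.866, 0.011, 0.499, -0.018]
force: [0.2, 0.8, -0.3]
grip_width: 0.996
```

>>> carry_out(targets=[{"x": 0,"y": 0,"z": 0,"ax": 0,"ay": 0,"az": 0,"hand": -1},{"x": 0,"y": 0,"z": 0,"ax": 0,"ay": 0,"az": 0,"hand": -1},{"x": 0,"y": 0,"z": 0,"ax": 0,"ay": 0,"az": 0,"hand": -1},{"x": 0,"y": 0,"z": 0,"ax": 0,"ay": 0,"az": 0,"hand": -1},{"x": 0,"y": 0,"z": 0,"ax": 0,"ay": 0,"az": 0,"hand": -1}], grip_force=50)

```text
time_s: 4.05
eef_pos: [543.7, -36.8, 103.1]
ee_rot: [0.867, 0.011, 0.498, -0.019]
force: [-7.8, -1.4, 7.4]
grip_width: 0.379
```

>>> carry_out(targets=[{"x": 0,"y": 0,"z": 0,"ax": 0,"ay": 0,"az": 0,"hand": -1},{"x": 0,"y": 0,"z": 0,"ax": 0,"ay": 0,"az": 0,"hand": -1},{"x": 0,"y": 0,"z": 0,"ax": 0,"ay": 0,"az": 0,"hand": -1}])

```text
time_s: 4.42
eef_pos: [543.7, -36.8, 103.1]
ee_rot: [0.867, 0.011, 0.498, -0.019]
force: [-7.2, -1.5, 8.8]
grip_width: 0.37
```

>>> carry_out(targets=[{"x": -0.003,"y": 0,"z": 0.0052,"ax": 0,"ay": 0,"az": 0,"hand": -1},{"x": -0.006,"y": 0.0003,"z": 0.0104,"ax": 0,"ay": 0,"az": 0,"hand": -1},{"x": -0.01,"y": 0.0005,"z": 0.0173,"ax": 0,"ay": 0,"az": 0,"hand": -1},{"x": -0.01,"y": 0.0005,"z": 0.0173,"ax": 0,"ay": 0,"az": 0,"hand": -1}])

```text
time_s: 4.92
eef_pos: [533.6, -36.1, 120.2]
ee_rot: [0.867, 0.011, 0.498, -0.019]
force: [1.2, 0.2, -1.8]
grip_width: 0.373
```

>>> carry_out(targets=[{"x": -0.005,"y": 0.0002,"z": 0.0087,"ax": 0,"ay": 0,"az": 0,"hand": -1},{"x": -0.01,"y": 0.0004,"z": 0.0173,"ax": 0,"ay": 0,"az": 0,"hand": -1},{"x": -0.017,"y": 0.0007,"z": 0.0294,"ax": 0,"ay": 0,"az": 0,"hand": -1},{"x": -0.024,"y": 0.001,"z": 0.0416,"ax": 0,"ay": 0,"az": 0,"hand": -1},{"x": -0.03,"y": 0.0013,"z": 0.052,"ax": 0,"ay": 0,"az": 0,"hand": -1}])

```text
time_s: 5.55
eef_pos: [503.1, -34.8, 172.5]
ee_rot: [0.867, 0.011, 0.499, -0.019]
force: [0.9, 0.0, -1.4]
grip_width: 0.375
```

```bash
python3 shot.py w5
python3 - <<'E'
from h import *
im=viewer.capture("side");cv2.imwrite("pics/s5.png",im)
a=cv2.resize(cv2.imread("pics/w5.png"),(400,300));b=cv2.resize(im[130:310,150:390],(400,300))
cv2.imwrite("pics/z5.png",np.hstack([a,b]))
E
```

```text
5.55 [503.1 -34.8 172.5] [ 0.8666  0.0107  0.4986 -0.0192] [-0.409  0.009  2.038  0.313  0.619 -2.148] [ 0.9  0.  -1.4] 0.374576418492406
```

View pics/z5.png

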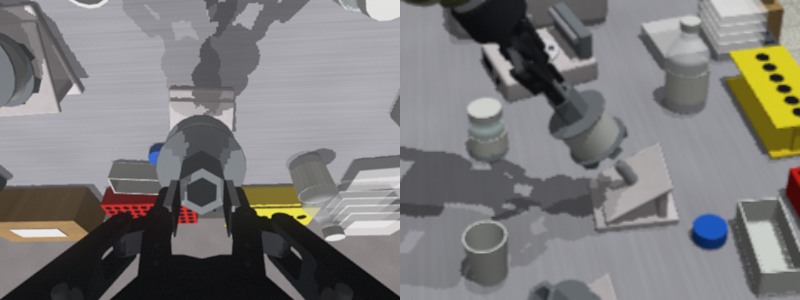

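The reel is in hand and clear of the pin, with its mouth centred between the fingers at wrist px (284,270) and the pin empty. Next I'll work out the turn to upright with the jaws on the dog line.

```bash
cat > up.py <<'E'
from h import *
import sys
np.set_printoptions(precision=4,suppress=True)
a=np.radians(float(sys.argv[1]));s=ctrl.sense()
Rt=np.array([[0,np.cos(a),np.sin(a)],[0,np.sin(a),-np.cos(a)],[-1,0,0]])
v=(Ro.from_matrix(Rt)*rot(s["ee_rot"]).inv()).as_rotvec();print("turn",v,np.degrees(np.linalg.norm(v)),"shift",np.array([483.8,336,0])-s["eef_pos"],"f",s["force"].round(1),s["joints"].round(2))
E
python3 up.py 54.5
```

```text
turn [ 0.1757  0.506  -0.5623] 44.49398506527974 shift [ -19.8506  370.9655 -172.9715] f [ 0.8  0.2 -2.6] [-0.41  0.01  2.04  0.31  0.62 -2.15]
```

>>> carry_out(targets=[{"x": 0,"y": 0.02,"z": 0.02,"ax": 0.035,"ay": 0.101,"az": -0.112,"hand": -1},{"x": 0,"y": 0.06,"z": 0.04,"ax": 0.07,"ay": 0.202,"az": -0.225,"hand": -1},{"x": -0.005,"y": 0.1,"z": 0.055,"ax": 0.105,"ay": 0.304,"az": -0.337,"hand": -1},{"x": -0.01,"y": 0.15,"z": 0.06,"ax": 0.14,"ay": 0.405,"az": -0.45,"hand": -1},{"x": -0.015,"y": 0.2,"z": 0.06,"ax": 0.1757,"ay": 0.506,"az": -0.5623,"hand": -1}])

```text
time_s: 6.28
eef_pos: [488.7, 167.6, 232.3]
ee_rot: [0.672, 0.217, 0.674, -0.216]
force: [1.0, -1.0, -2.3]
grip_width: 0.373
```

>>> carry_out(targets=[{"x": 0,"y": 0,"z": 0,"ax": 0,"ay": 0,"az": 0,"hand": -1},{"x": 0,"y": 0,"z": 0,"ax": 0,"ay": 0,"az": 0,"hand": -1}])

```text
time_s: 6.52
eef_pos: [488.6, 164.9, 231.0]
ee_rot: [0.673, 0.216, 0.674, -0.215]
force: [-0.5, -0.0, -2.0]
grip_width: 0.375
```

```bash
python3 up.py 54.5; python3 -c "from h import *;print(ctrl.sense()['eef_pos'])"
```

```text
turn [-0.0016 -0.0013 -0.0006] 0.1240395914304886 shift [  -4.8432  171.0658 -230.963 ] f [-0.5 -0.  -2. ] [ 0.1   0.27  1.47  0.    1.41 -0.86]
[488.64322716 164.93416633 230.96304369]
```

>>> carry_out(targets=[{"x": -0.001,"y": 0.045,"z": 0,"ax": 0,"ay": 0,"az": 0,"hand": -1},{"x": -0.002,"y": 0.09,"z": 0,"ax": 0,"ay": 0,"az": 0,"hand": -1},{"x": -0.004,"y": 0.135,"z": 0,"ax": 0,"ay": 0,"az": 0,"hand": -1},{"x": -0.0048,"y": 0.171,"z": 0,"ax": 0,"ay": 0,"az": 0,"hand": -1},{"x": -0.0048,"y": 0.171,"z": 0,"ax": 0,"ay": 0,"az": 0,"hand": -1}])

```text
time_s: 7.15
eef_pos: [483.6, 337.0, 231.2]
ee_rot: [0.673, 0.216, 0.674, -0.214]
force: [0.4, -1.0, -2.8]
grip_width: 0.368
```

>>> carry_out(targets=[{"x": 0,"y": 0,"z": 0,"ax": 0,"ay": 0,"az": 0,"hand": -1}])

```text
time_s: 7.28
eef_pos: [484.1, 335.0, 231.6]
ee_rot: [0.673, 0.216, 0.674, -0.216]
force: [0.5, -0.6, -2.1]
grip_width: 0.371
```

```bash
python3 up.py 54.5; python3 shot.py w6
python3 - <<'E'
from h import *
im=viewer.capture("side");tp=viewer.capture("top");cv2.imwrite("pics/s6.png",im)
a=cv2.imread("pics/w6.png")[150:330,180:380];z=lambda i,w:cv2.resize(i,(w,300),interpolation=cv2.INTER_CUBIC)
cv2.imwrite("pics/z6.png",np.vstack([np.hstack([z(a,333),z(im[60:190,170:300],300)]),np.hstack([z(tp[190:290,100:200],300),np.zeros((300,333,3),np.uint8)])]))
c=viewer.camera_info("wrist");s=ctrl.sense();R=rot(s["ee_rot"]).as_matrix()
print("expected mouth px",proj(c,s["eef_pos"]+R@np.array([-34.5,0,0])))
E
```

```text
turn [-0.0017 -0.0009  0.0012] 0.1294315062870636 shift [  -0.3046    0.9747 -231.5659] f [ 0.5 -0.6 -2.1] [ 0.41  0.44  1.23  0.    1.47 -0.54]
7.275 [484.1 335.  231.6] [ 0.6728  0.2164  0.6738 -0.2155] [ 0.406  0.436  1.233  0.002  1.473 -0.545] [ 0.5 -0.6 -2.1] 0.37064796635256364
expected mouth px (np.float64(280.4657206203065), np.float64(263.7806081563568))
```

View pics/z6.png

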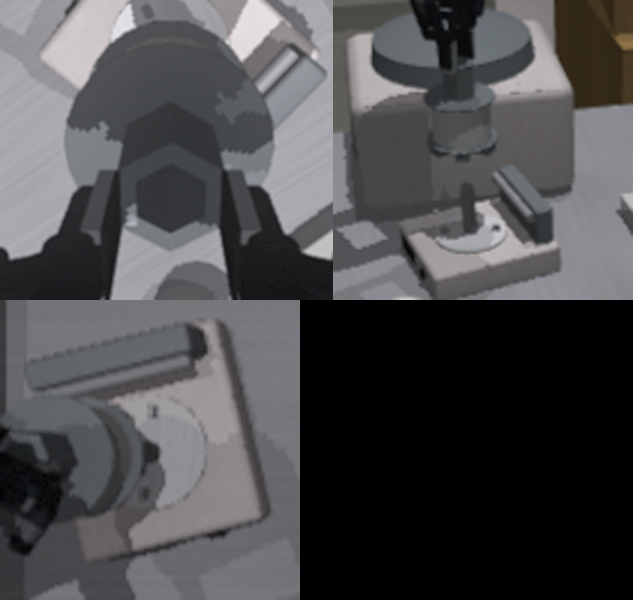

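In the wrist view the mouth is at px (282.7,264), where I expected it. The side view shows the reel upright over the spindle, with the lower flange centre at px ≈(226.3,120) and the spindle tip at ≈(228,140). I'll check the alignment numerically.

Run:
```python
from h import *
np.set_printoptions(precision=2,suppress=True)
S=viewer.camera_info("side")
for z in (226,160,114): print(z,proj(S,np.array([484.1,335,z])))
im=cv2.imread("pics/s6.png");g=cv2.cvtColor(im,cv2.COLOR_BGR2GRAY)
s0=cv2.imread("pics/side0.png");g0=cv2.cvtColor(s0,cv2.COLOR_BGR2GRAY)
print("spindle rows(side0)")
for r in range(138,162,2): print(r,g0[r,220:240].tolist())
print("reel rows")
for r in (104,106,108,114,118,122,124): print(r,g[r,204:250].tolist())
```

```text
226 (np.float64(224.90447515438154), np.float64(101.8356933296764))
160 (np.float64(226.78400770481713), np.float64(123.86219295223292))
114 (np.float64(228.02318660921958), np.float64(138.38430041122592))
spindle rows(side0)
138 [84, 84, 84, 84, 85, 86, 95, 103, 99, 89, 84, 84, 84, 83, 83, 84, 84, 84, 81, 69]
140 [84, 83, 82, 83, 81, 77, 83, 100, 102, 89, 79, 83, 84, 83, 84, 84, 84, 83, 84, 84]
142 [83, 82, 83, 82, 78, 69, 70, 80, 83, 81, 76, 77, 82, 83, 83, 83, 83, 83, 83, 83]
144 [82, 82, 82, 81, 76, 62, 59, 65, 69, 70, 69, 71, 77, 76, 76, 75, 74, 73, 72, 69]
146 [72, 68, 64, 63, 60, 56, 59, 65, 69, 69, 68, 64, 60, 60, 67, 79, 100, 103, 81, 89]
148 [61, 60, 61, 61, 62, 59, 56, 64, 69, 69, 69, 118, 172, 183, 180, 181, 179, 161, 120, 94]
150 [118, 122, 144, 171, 184, 146, 65, 64, 68, 70, 68, 110, 161, 179, 179, 179, 179, 179, 178, 157]
152 [178, 179, 178, 179, 183, 156, 85, 62, 67, 68, 69, 94, 151, 184, 181, 180, 178, 178, 176, 177]
154 [181, 187, 190, 188, 188, 165, 99, 61, 67, 69, 69, 97, 157, 192, 192, 192, 193, 192, 193, 192]
156 [191, 192, 191, 185, 174, 152, 94, 60, 64, 68, 68
[... 894 characters left out ...]
76, 76, 78, 78, 78, 77, 77, 78, 76, 77, 76, 76, 74, 75, 76, 79, 85, 86, 75, 79, 83, 85, 93, 93, 92, 93, 93, 92, 92, 92, 92, 92, 91]
118 [71, 71, 72, 72, 71, 72, 69, 60, 52, 63, 72, 74, 75, 76, 77, 76, 77, 77, 77, 79, 82, 87, 94, 95, 95, 95, 95, 94, 93, 93, 92, 89, 87, 83, 87, 102, 106, 94, 91, 91, 92, 91, 92, 91, 92, 92]
122 [71, 70, 72, 72, 72, 72, 64, 50, 49, 51, 54, 62, 71, 75, 77, 78, 83, 89, 91, 92, 92, 93, 94, 94, 95, 95, 94, 94, 92, 88, 90, 89, 88, 97, 92, 69, 71, 91, 90, 90, 90, 90, 89, 90, 91, 91]
124 [71, 70, 70, 71, 72, 71, 70, 64, 51, 49, 68, 83, 82, 82, 85, 71, 77, 82, 88, 93, 95, 95, 95, 91, 89, 90, 88, 92, 97, 95, 82, 72, 65, 49, 43, 52, 72, 90, 89, 90, 90, 91, 91, 90, 90, 90]
```

Projections of the spindle from (484,335) match the side picture, and the reel is within about 3 mm, inside the taper's capture range. I'll lower it in stages while watching the force.

>>> carry_out(targets=[{"x": 0,"y": 0.0005,"z": -0.012,"ax": 0,"ay": 0,"az": 0,"hand": -1},{"x": 0,"y": 0.0005,"z": -0.024,"ax": 0,"ay": 0,"az": 0,"hand": -1},{"x": 0,"y": 0.0005,"z": -0.036,"ax": 0,"ay": 0,"az": 0,"hand": -1},{"x": 0,"y": 0.0005,"z": -0.045,"ax": 0,"ay": 0,"az": 0,"hand": -1},{"x": 0,"y": 0.0005,"z": -0.045,"ax": 0,"ay": 0,"az": 0,"hand": -1}])

```text
time_s: 8.05
eef_pos: [483.5, 336.6, 185.7]
ee_rot: [0.672, 0.216, 0.674, -0.216]
force: [-0.3, 0.5, -1.9]
grip_width: 0.372
```

>>> carry_out(targets=[{"x": 0,"y": 0,"z": -0.003,"ax": 0,"ay": 0,"az": 0,"hand": -1},{"x": 0,"y": 0,"z": -0.006,"ax": 0,"ay": 0,"az": 0,"hand": -1},{"x": 0,"y": 0,"z": -0.009,"ax": 0,"ay": 0,"az": 0,"hand": -1},{"x": 0,"y": 0,"z": -0.009,"ax": 0,"ay": 0,"az": 0,"hand": -1}])

```text
time_s: 8.55
eef_pos: [483.8, 336.7, 177.3]
ee_rot: [0.673, 0.216, 0.674, -0.215]
force: [-0.4, -0.4, -2.1]
grip_width: 0.372
```

>>> carry_out(targets=[{"x": 0,"y": 0,"z": -0.004,"ax": 0,"ay": 0,"az": 0,"hand": -1},{"x": 0,"y": 0,"z": -0.008,"ax": 0,"ay": 0,"az": 0,"hand": -1},{"x": 0,"y": 0,"z": -0.012,"ax": 0,"ay": 0,"az": 0,"hand": -1},{"x": 0,"y": 0,"z": -0.012,"ax": 0,"ay": 0,"az": 0,"hand": -1}])

```text
time_s: 9.05
eef_pos: [483.7, 336.6, 165.1]
ee_rot: [0.673, 0.216, 0.674, -0.215]
force: [0.1, -1.1, -1.8]
grip_width: 0.377
```

Run:
```python
from h import *
s=ctrl.sense();print(s["force"],s["wrist_torque"],s["eef_pos"])
im=viewer.capture("side");tp=viewer.capture("top")
cv2.imwrite("pics/z7.png",np.hstack([cv2.resize(im[80:190,180:290],(400,400),interpolation=2),cv2.resize(tp[190:290,100:200],(400,400),interpolation=2)]))
```

```text
[ 0.07709321 -1.0636704  -1.76166097] [ 0.01855309 -0.07540031 -0.00702628] [483.65537327 336.6087567  165.0626559 ]
```

View pics/z7.png

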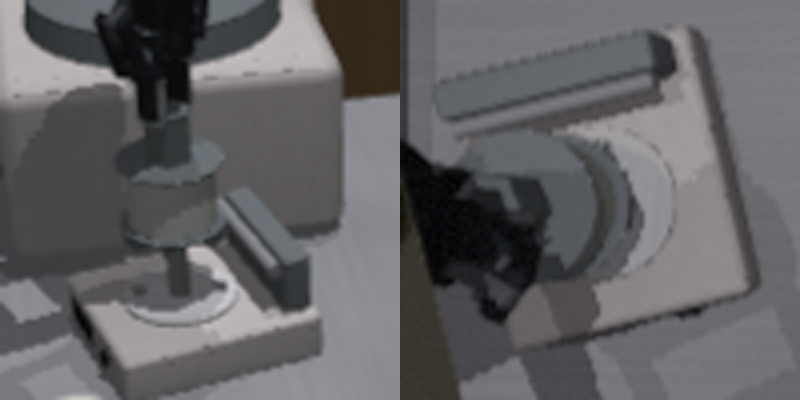

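The spindle is entering the bore (side crop: spindle at col 178, reel centre at col 172), with no contact force. I'll keep going down.

>>> carry_out(targets=[{"x": 0,"y": 0,"z": -0.006,"ax": 0,"ay": 0,"az": 0,"hand": -1},{"x": 0,"y": 0,"z": -0.012,"ax": 0,"ay": 0,"az": 0,"hand": -1},{"x": 0,"y": 0,"z": -0.018,"ax": 0,"ay": 0,"az": 0,"hand": -1},{"x": 0,"y": 0,"z": -0.022,"ax": 0,"ay": 0,"az": 0,"hand": -1},{"x": 0,"y": 0,"z": -0.022,"ax": 0,"ay": 0,"az": 0,"hand": -1}])

```text
time_s: 9.78
eef_pos: [483.7, 336.7, 143.1]
ee_rot: [0.673, 0.216, 0.674, -0.215]
force: [-0.5, 0.3, -1.7]
grip_width: 0.37
```

>>> carry_out(targets=[{"x": 0,"y": 0,"z": -0.004,"ax": 0,"ay": 0,"az": 0,"hand": -1},{"x": 0,"y": 0,"z": -0.008,"ax": 0,"ay": 0,"az": 0,"hand": -1},{"x": 0,"y": 0,"z": -0.012,"ax": 0,"ay": 0,"az": 0,"hand": -1},{"x": 0,"y": 0,"z": -0.015,"ax": 0,"ay": 0,"az": 0,"hand": -1},{"x": 0,"y": 0,"z": -0.015,"ax": 0,"ay": 0,"az": 0,"hand": -1}])

```text
time_s: 10.4
eef_pos: [483.7, 336.7, 128.2]
ee_rot: [0.673, 0.216, 0.674, -0.215]
force: [0.6, -0.7, -2.4]
grip_width: 0.372
```

>>> carry_out(targets=[{"x": 0,"y": 0,"z": -0.002,"ax": 0,"ay": 0,"az": 0,"hand": -1},{"x": 0,"y": 0,"z": -0.004,"ax": 0,"ay": 0,"az": 0,"hand": -1},{"x": 0,"y": 0,"z": -0.006,"ax": 0,"ay": 0,"az": 0,"hand": -1},{"x": 0,"y": 0,"z": -0.006,"ax": 0,"ay": 0,"az": 0,"hand": -1}])

```text
time_s: 10.9
eef_pos: [483.7, 336.7, 122.3]
ee_rot: [0.673, 0.216, 0.674, -0.215]
force: [-0.9, 0.1, -3.6]
grip_width: 0.37
```

>>> carry_out(targets=[{"x": 0,"y": 0,"z": -0.001,"ax": 0,"ay": 0,"az": 0,"hand": -1},{"x": 0,"y": 0,"z": -0.002,"ax": 0,"ay": 0,"az": 0,"hand": -1},{"x": 0,"y": 0,"z": -0.003,"ax": 0,"ay": 0,"az": 0,"hand": -1},{"x": 0,"y": 0,"z": -0.003,"ax": 0,"ay": 0,"az": 0,"hand": -1}])

```text
time_s: 11.4
eef_pos: [483.8, 336.7, 119.4]
ee_rot: [0.673, 0.216, 0.674, -0.215]
force: [-0.9, -0.2, -2.3]
grip_width: 0.374
```

>>> carry_out(targets=[{"x": 0,"y": 0,"z": -0.001,"ax": 0,"ay": 0,"az": 0,"hand": -1},{"x": 0,"y": 0,"z": -0.002,"ax": 0,"ay": 0,"az": 0,"hand": -1},{"x": 0,"y": 0,"z": -0.002,"ax": 0,"ay": 0,"az": 0,"hand": -1}])

```text
time_s: 11.78
eef_pos: [483.8, 336.7, 117.4]
ee_rot: [0.673, 0.216, 0.674, -0.215]
force: [-0.9, -0.9, -1.6]
grip_width: 0.371
```

Already below the height at which it would ride on the dogs, so the slots look engaged. I'll creep down to the plate.

>>> carry_out(targets=[{"x": 0,"y": 0,"z": -0.001,"ax": 0,"ay": 0,"az": 0,"hand": -1},{"x": 0,"y": 0,"z": -0.002,"ax": 0,"ay": 0,"az": 0,"hand": -1},{"x": 0,"y": 0,"z": -0.002,"ax": 0,"ay": 0,"az": 0,"hand": -1}])

```text
time_s: 12.15
eef_pos: [483.7, 336.7, 115.4]
ee_rot: [0.673, 0.216, 0.674, -0.215]
force: [0.0, 0.1, -2.1]
grip_width: 0.372
```

>>> carry_out(targets=[{"x": 0,"y": 0,"z": -0.0005,"ax": 0,"ay": 0,"az": 0,"hand": -1},{"x": 0,"y": 0,"z": -0.001,"ax": 0,"ay": 0,"az": 0,"hand": -1},{"x": 0,"y": 0,"z": -0.001,"ax": 0,"ay": 0,"az": 0,"hand": -1}])

```text
time_s: 12.52
eef_pos: [483.8, 336.7, 114.4]
ee_rot: [0.673, 0.216, 0.674, -0.215]
force: [-0.1, -1.1, -3.0]
grip_width: 0.378
```

>>> carry_out(targets=[{"x": 0,"y": 0,"z": -0.0005,"ax": 0,"ay": 0,"az": 0,"hand": -1},{"x": 0,"y": 0,"z": -0.001,"ax": 0,"ay": 0,"az": 0,"hand": -1},{"x": 0,"y": 0,"z": -0.001,"ax": 0,"ay": 0,"az": 0,"hand": -1}])

```text
time_s: 12.9
eef_pos: [483.8, 336.7, 113.4]
ee_rot: [0.673, 0.216, 0.674, -0.215]
force: [-0.2, -0.6, -2.5]
grip_width: 0.371
```

>>> carry_out(targets=[{"x": 0,"y": 0,"z": -0.0005,"ax": 0,"ay": 0,"az": 0,"hand": -1},{"x": 0,"y": 0,"z": -0.001,"ax": 0,"ay": 0,"az": 0,"hand": -1},{"x": 0,"y": 0,"z": -0.001,"ax": 0,"ay": 0,"az": 0,"hand": -1}])

```text
time_s: 13.28
eef_pos: [483.8, 336.7, 112.4]
ee_rot: [0.673, 0.216, 0.674, -0.215]
force: [-0.4, 0.1, -2.2]
grip_width: 0.372
```

>>> carry_out(targets=[{"x": 0,"y": 0,"z": -0.0005,"ax": 0,"ay": 0,"az": 0,"hand": -1},{"x": 0,"y": 0,"z": -0.001,"ax": 0,"ay": 0,"az": 0,"hand": -1},{"x": 0,"y": 0,"z": -0.001,"ax": 0,"ay": 0,"az": 0,"hand": -1}])

```text
time_s: 13.65
eef_pos: [483.8, 336.7, 111.4]
ee_rot: [0.673, 0.216, 0.674, -0.215]
force: [-0.8, 0.0, -2.7]
grip_width: 0.373
```

>>> carry_out(targets=[{"x": 0,"y": 0,"z": -0.0005,"ax": 0,"ay": 0,"az": 0,"hand": -1},{"x": 0,"y": 0,"z": -0.001,"ax": 0,"ay": 0,"az": 0,"hand": -1},{"x": 0,"y": 0,"z": -0.001,"ax": 0,"ay": 0,"az": 0,"hand": -1}])

```text
time_s: 14.02
eef_pos: [483.9, 336.8, 111.0]
ee_rot: [0.673, 0.216, 0.674, -0.215]
force: [-1.8, -1.4, 3.2]
grip_width: 0.37
```

>>> carry_out(targets=[{"x": 0,"y": 0,"z": -0.0005,"ax": 0,"ay": 0,"az": 0,"hand": -1},{"x": 0,"y": 0,"z": -0.0005,"ax": 0,"ay": 0,"az": 0,"hand": -1},{"x": 0,"y": 0,"z": -0.0005,"ax": 0,"ay": 0,"az": 0,"hand": -1}])

```text
time_s: 14.4
eef_pos: [484.0, 336.8, 110.9]
ee_rot: [0.673, 0.216, 0.674, -0.215]
force: [-4.0, -2.3, 7.6]
grip_width: 0.372
```

Run:
```python
from h import *
S=viewer.camera_info("side");im=viewer.capture("side");cv2.imwrite("pics/s8.png",im)
for z in (44,52,110,118,150,158): print(z,np.round(proj(S,np.array([483.8,336.5,z])),1))
x0,y0,k=195,105,7
b=cv2.resize(im[y0:y0+70,x0:x0+70],None,fx=k,fy=k,interpolation=2)
a=b.copy()
for z,r,col in((44,46,(255,255,0)),(44,42,(0,255,0)),(110,42,(0,255,0)),(118,42,(0,0,255))):
    th=np.linspace(0,2*np.pi,90);p=np.array([proj(S,np.array([483.8+r*np.cos(t),336.5+r*np.sin(t),z])) for t in th])
    cv2.polylines(a,[np.int32((p-[x0-.5,y0-.5])*k)],True,col,1)
o=np.hstack([b,a]);cv2.imwrite("pics/z8.png",cv2.resize(o,(800,400)))
```

```text
44 [229.6 159. ]
52 [229.4 156.7]
110 [228.  139.4]
118 [227.8 136.9]
150 [226.9 126.8]
158 [226.7 124.3]
```

View pics/z8.png

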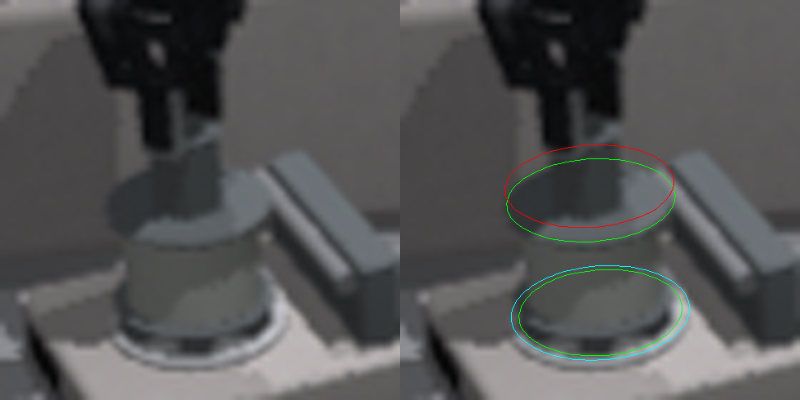

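The upper flange (left crop: columns 106–273, bottom at row 247) matches the seated outline (green), with the same 1 px offset the plate outline shows. The outline for riding on the dogs (red) does not fit, so the reel is seated. Releasing.

>>> carry_out(targets=[{"x": 0,"y": 0,"z": 0,"ax": 0,"ay": 0,"az": 0,"hand": 0},{"x": 0,"y": 0,"z": 0,"ax": 0,"ay": 0,"az": 0,"hand": 0.5},{"x": 0,"y": 0,"z": 0,"ax": 0,"ay": 0,"az": 0,"hand": 1},{"x": 0,"y": 0,"z": 0,"ax": 0,"ay": 0,"az": 0,"hand": 1},{"x": 0,"y": 0,"z": 0,"ax": 0,"ay": 0,"az": 0,"hand": 1}])

```text
time_s: 15.08
eef_pos: [483.8, 336.7, 109.9]
ee_rot: [0.673, 0.216, 0.674, -0.215]
force: [0.0, 0.7, 0.2]
grip_width: 1.002
```

>>> carry_out(targets=[{"x": 0,"y": 0,"z": 0.005,"ax": 0,"ay": 0,"az": 0,"hand": 1},{"x": 0,"y": 0,"z": 0.015,"ax": 0,"ay": 0,"az": 0,"hand": 1},{"x": 0,"y": 0,"z": 0.03,"ax": 0,"ay": 0,"az": 0,"hand": 1},{"x": 0,"y": 0,"z": 0.045,"ax": 0,"ay": 0,"az": 0,"hand": 1},{"x": 0,"y": 0,"z": 0.06,"ax": 0,"ay": 0,"az": 0,"hand": 1}])

```text
time_s: 15.7
eef_pos: [483.9, 336.8, 171.4]
ee_rot: [0.673, 0.216, 0.674, -0.215]
force: [0.3, 0.4, -0.2]
grip_width: 1.0
```

>>> carry_out(targets=[{"x": -0.005,"y": -0.005,"z": 0.03,"ax": 0,"ay": 0,"az": 0,"hand": 1},{"x": -0.02,"y": -0.02,"z": 0.06,"ax": 0,"ay": 0,"az": 0,"hand": 1},{"x": -0.05,"y": -0.05,"z": 0.08,"ax": 0,"ay": 0,"az": 0,"hand": 1},{"x": -0.09,"y": -0.09,"z": 0.09,"ax": 0,"ay": 0,"az": 0,"hand": 1},{"x": -0.09,"y": -0.09,"z": 0.09,"ax": 0,"ay": 0,"az": 0,"hand": 1}])

```text
time_s: 16.32
eef_pos: [392.3, 245.5, 262.0]
ee_rot: [0.673, 0.217, 0.673, -0.215]
force: [0.9, 0.7, -0.5]
grip_width: 1.002
```

Run:
```python
from h import *
im=viewer.capture("side");tp=viewer.capture("top");cv2.imwrite("pics/s9.png",im);cv2.imwrite("pics/t9.png",tp)
z=lambda i:cv2.resize(i,(400,400),interpolation=2)
cv2.imwrite("pics/z9.png",np.hstack([z(im[105:175,195:265]),z(tp[190:290,100:200])]))
s0,t0=cv2.imread("pics/side0.png"),cv2.imread("pics/top0.png")
print("short reel diff side",cv2.absdiff(s0,im)[285:360,225:290].mean(),"top",cv2.absdiff(t0,tp)[215:280,375:425].mean())
```

```text
short reel diff side 0.7646495726495727 top 4.971384615384616
```

View pics/z9.png

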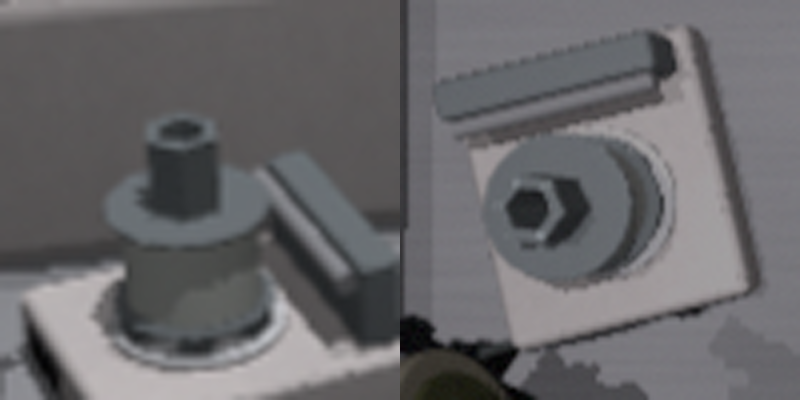

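The reel stands upright and centred on the plate. Its mouth is at side px (226.9,127.8); I predicted (226.9,126.8) if seated and 124.3 if riding on the dogs. The short reel is unchanged, so I'm handing in.

```bash
python3 -c "
from rig import finish_job
print(finish_job())"
```

```text
the job is handed in; nothing more can be done
None
```

I drew the tall reel off its pin by the neck flats and turned it upright with its slots on the dog line, which I measured at about −5.5°. I then lowered it in hand onto the spindle until it touched lightly (about 8 N), let go and backed the arm away. It was handed in at about 16 s of the 58 s allowed; no verdict is reported.

- **Seating:** The neck mouth showed at side-view row 127.8. I predicted 126.8 if fully seated and 124.3 if riding on the dogs, so it is down on the plate. It looked upright and centred, and did not visibly shift on release.
- **Short reel:** The side view of it is unchanged (mean pixel difference 0.8). The top view differed more (5.0), which I took to be the arm's shadow and did not check.
- **Disagreement:** Touchdown came about 4 mm lower than my picture-based grasp height predicted. I put that down to calibration error or the reel sitting slightly higher in the grip than I estimated, because riding on the dogs would have stopped it about 8 mm higher.
- **Not checked:** I did not compare the bystanders' positions. The wrist force readings showed no unexpected contact.

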